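Light and open the red-capped sample jar

TASK

First swivel and tilt the inspection lamp so that it points straight at the red cap of the sample jar. Then, with the nest bracing the square jar, unscrew the tight red cap anticlockwise, stop turning once its lugs come free, lift it straight up and finish still holding it in the gripper, level and centred a couple of centimetres clear above the jar's mouth. Leave the jar seated in its nest and the lamp aimed, and do not disturb the other things on the bench.

Things in the scene. Friction and masses are not known exactly. Their poses are not given: they have to be found in the camera images.
- lamp: Inspection lamp on the bench: fixed grey round foot (90 mm wide) with a 20 mm aluminium post. Origin: centre of the foot's underside, z up; its x axis points away from the lamp's rest direction (at swivel 0 the lamp looks along this body's -x).
- lamp_pivot (a point): Point where the swivel axis (vertical, through the post) and the tilt axis (level, across the head) cross: 200 mm straight above the lamp foot's origin.
- lamp_swivel (a joint): Swivel of the lamp head about the vertical through the post, rad; 0 looks along the lamp foot's -x, grows anticlockwise seen from above; -1.9 to 1.9. Stays where it is left; about 0.25 N m of friction.
- lamp_tilt (a joint): Tilt of the lamp head, rad; 0 is level, grows as the lens end dips; -0.5 to 0.9. Stays where it is left; about 0.3 N m of friction plus a little weight.
- lamp_eye (a point): Centre of the round pale lens at the front of the red lamp head (head 48 mm in diameter, front ring 58 mm), 105 mm ahead of lamp_pivot along the head. The beam leaves along this point's -x axis; y is across the head, z is the head's up.
- lamp_bar (a point): Middle of the lamp's handle: a level round bar, 10 mm thick, 80 mm long, across the head (its y), on a leg at each end. It lies 85 mm ahead of lamp_pivot (along the head) and 55 mm above it, 21 mm clear above the front ring. Fingers can straddle it from above, one ahead, one behind, between the legs (70 mm clear); the bar can turn between them as the head tilts.
- nest: Aluminium block fixed to the bench, 105 x 105 mm, 30 mm high, with a square pocket 69 mm wide whose floor is 12 mm above the bench; it keeps the square jar from turning but not from being lifted. Origin: centre of its underside, z up.
- jar: Square amber jar with a white label, loose in the nest: body 67 x 67 mm, 66 mm high, round neck up to 97 mm, 0.45 kg or so. Origin: centre of its underside (12 mm above the bench), z up. The jar with the RED cap is the one to open.
- jar_mouth (a point): Centre of the jar's mouth, at the neck's rim, 97 mm above the jar's underside (109 mm above the bench), under the cap.
- cap: Red ribbed lug cap, 60 mm in diameter, 24 mm high, about 70 g. Origin: centre of its lower edge, z up. At the start it is screwed on: lower edge 88 mm, top 112 mm above the bench. Two lugs inside it hook under ridges on the neck, so it cannot be lifted until turned free (see cap_thread); it does not rise while turning. Free, it lifts straight off; its edge clears the mouth after 21 mm.
- cap_thread (a joint): How far the cap is unscrewed, rad: 0 tight, grows anticlockwise seen from above; takes about 0.5 N m, stays where left. Lugs are free from 1.9 (110 degrees) to 2.6, past that they run under the next ridges: stop at about 2.2, in two grasps. The hand turns 0.05 to 0.15 rad more than this (play). Keeps its last value when the cap is off.
- nest_b: The other nest, same as the first, holding the blue-capped jar. Fixed.
- blue_jar: Square amber jar like the first but with a BLUE cap, same size, in the other nest; leave alone. Origin: centre of its underside.
- pipette_aid: Green and white pipette aid lying down, 172 mm long, 31 mm thick; leave alone. Origin: bench level at its middle, x along it.
- tip_rack: Blue box of yellow pipette tips, 120 x 85 x 50 mm; leave alone. Origin: centre of its underside.
- slide_box: Black slide box, 85 x 100 x 34 mm; leave alone. Origin: centre of its underside.
- beaker: Clear plastic beaker, 64 mm wide, 85 mm high; leave alone. Origin: centre of its underside.
- optics_post: Steel post on a round foot, 31 mm wide, 89 mm high; leave alone. Origin: centre of its underside.
Things that resemble listed ones, but are neither listed nor needed, are in the scene too. Of the things that look like the cap, the smallest one is meant.

How it is judged:
By the outcome, as a careful person would: the job done as asked, in the order asked, and still so for the second after the job is handed in, while the arm keeps its last pose, push and grip.
It also fails if it takes over 54 s, if anything falls off the work surface, if the arm or the gripper's body presses on something with over 40 N, if the wrist force passes 120 N, or if a joint passes its speed limit or range.

ROBOT

A 6-joint arm with a two-finger parallel gripper is mounted at the origin on the work surface. World frame = base frame: x ahead of the robot, y to its left, z up, the work surface at z = 0. Lengths are in m, angles in rad, forces in N, time in s.
With the tool pointing down it reaches from about 0.25 to 0.775 m from the base axis. Payload 4 kg.
Tool frame: the origin (TCP) lies on the centre line of the jaws, within the pads' length; the fingertips stand 25 mm ahead of it and the grasp point (between the pads) lies 6 mm ahead of it; z points along the fingers, y is the line along which they close (so a half turn about z gives the same grasp; the last joint's range is limited). The gripper opens to 94 mm and grips with 3 to 60 N. Pads are 16 mm wide; open, the fingers measure 119 mm over their backs; the gripper's body (75 mm by 177 mm) begins 78 mm behind the grasp point.
Start: joints at [1.139, 0.087, 1.371, -0, 1.684, -0.103], TCP at [0.178, 0.521, 0.231] pointing down, gripper open.
Joint ranges: [-3.1, 3.1], [-0.76, 2.03], [0.27, 2.55], [-1.08, 4.22], [0.17, 2.65], [-2.57, 2.57]. Speed limits (rad/s): [2.79, 2.79, 3.14, 3.14, 3.14, 3.14].

INTERFACE

Orientations are given as [roll, pitch, yaw] about the fixed x, y, z axes, in that order (R = Rz(yaw) Ry(pitch) Rx(roll)).
In Python, from bench import sensors, optics, ticket gives the robot as it stands.
- The arm moves only by the tool send_rows, never from a script. Its argument "rows" is a list of rows, each a list of 6 numbers: the shift along the world's x, y, z in mm, then the turn, a rotation vector about the world's x, y, z in rad. In form: [[x, y, z, wx, wy, wz], ...]. A call has 1 to 8 rows; each row shifts and turns the commanded pose from where the row before left it; what a row does not reach is not made up. A row lasts 1/12 s, in which the tool goes at most 41.7 mm and 7.16 degrees, less where a joint would pass 70% of its speed; a pose out of reach is approached as far as the arm can. A call is refused whole if a number of a shift passes 41.7 or a number of a turn 0.125, either way. A call with a gripper value outside its range is refused whole. "grip" is the finger opening in mm, from 0 to 94, set as the call begins (left out, the last holds). The fingers move at their own pace and stop on an object; the grip force is fixed at half the most. Time passes only in rows, so rows that do not move let the fingers close. It gives the time, the measured TCP pose, the force, the opening and the grip force at its end, in the units of the state.
- sensors.get_obs(): the state, without advancing time (a new reading comes with each control period).
- optics.snapshot(name): name is "side" or "top" or "wrist"; returns the picture (480x640x3 uint8, red, green, blue); there is no depth.
- optics.camera_model(name): a dict with "vertical_fov" (degrees; the focal length in pixels is half the picture's height over the tangent of half this angle, whatever the lens; pixels are square), "cx", "cy" (the principal point, pixels), "R" (3x3) and "t" (3): a world point X has camera coordinates R X + t. Camera axes: x right, y down, z forward; pixel columns grow to the right and rows downward; lengths in m; the calibration is good to about 2 mm. The wrist camera is an equidistant fisheye: a pixel r from the principal point sees the ray r / f radians off the axis. A picture is of the moment at which its call begins: read the wrist's pose just before it. camera_model takes no time and is no camera call; for the wrist camera it gives the pose at the moment of the call.
- ticket.close_job(): hands the job in; it is judged then, once.
The state is a dict: "time": time; "joint_positions": joint angles; "qvel": joint speeds; "joint_torque": joint torques, N m; "tool_pos": TCP position; "ee_rot": TCP orientation; "wrist_force": force on the tool from outside, world axes, zero at the start; "wrist_torque": the same for the moment, N m; "width": finger opening in m; "finger_force": force on a finger pad.
Only numpy, scipy, OpenCV 4.12 (cv2) and the standard library are available. Lean on these libraries where they do the work, as an engineer would, in place of code of your own. Each camera call takes 0.05 s, during which the arm holds its last target. There are 200 camera calls.

## Working session

There is one attempt and no reset: what is moved stays moved. The work goes in short steps, Python scripts to look and compute and a tool call to move; the robot and the scene stay as the last step left them, time stands still between calls to the robot, and variables do not carry over. Pictures are saved under pics/ and viewed, at most 10 in all, crops included, and the job is handed in when it is done.

Besides the shell and the picture viewer there is one more tool, called after ">>>" as name([rows], argument=value, ...), one row to a line, values as JSON. send_rows: Moves the arm, as the interface text tells. Its arguments: {"type":"object","properties":{"rows":{"type":"array"},"grip":{"type":"number"}},"required":["rows"]}

```bash
mkdir -p pics; ls
python3 - <<'E'
from bench import sensors, optics, ticket
import cv2, numpy as np
for n in ("side","top","wrist"):
    m=optics.camera_model(n); im=optics.snapshot(n)
    cv2.imwrite(f"pics/{n}0.png",im[:,:,::-1])
    print(n,m["vertical_fov"],m["cx"],m["cy"],np.round(m["R"],4).tolist(),np.round(m["t"],4).tolist())
print(sensors.get_obs())
E
```

```text
pics
side 47.73610347103217 308.15157714871856 234.7505846064602 [[0.8111, -0.5849, -0.0005], [-0.2868, -0.3969, -0.8719], [0.5097, 0.7074, -0.4897]] [-0.4213, 0.2932, 1.0432]
top 51.94470153069105 321.94397408237404 236.31996273393673 [[-0.0261, -0.9995, -0.0191], [-0.9806, 0.0293, -0.194], [0.1944, 0.0137, -0.9808]] [0.0426, 0.5436, 1.1718]
wrist 65.70646984690485 324.79625003506146 239.91342060307932 [[0.3236, 0.9462, -0.0021], [0.9144, -0.3121, 0.2579], [0.2433, -0.0853, -0.9662]] [-0.549, -0.0262, 0.3903]
{'time': 0.15, 'joint_positions': array([ 1.13890140e+00,  8.77681491e-02,  1.37186728e+00, -1.14574055e-05,
        1.68361173e+00, -1.03073843e-01]), 'qvel': array([ 9.56553665e-04, -3.29740218e-03, -4.75909750e-03,  4.49342706e-04,
       -1.62683296e-03, -9.22397410e-05]), 'joint_torque': array([ 1.87292884e-03, -3.40642262e+01, -3.02793896e+01,  7.17935013e-02,
        3.05601570e-02, -1.30172211e-04]), 'tool_pos': array([0.17744716, 0.52019383, 0.22960257]), 'ee_rot': array([-3.13994576e+00, -1.58907875e-04,  2.81277016e+00]), 'wrist_force': array([0.31479124, 0.23004108, 0.4252435 ]), 'wrist_torque': array([-0.00529744,  0.01688109,  0.03815968]), 'finger_force': 0.0, 'width': 0.09402344023795449}
```

View pics/side0.png

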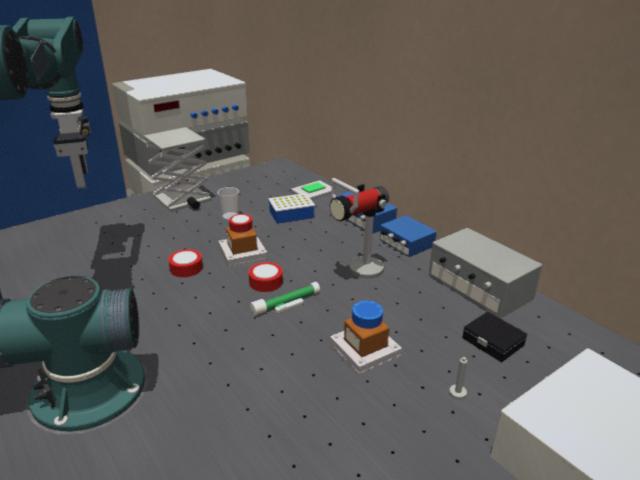

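View pics/top0.png

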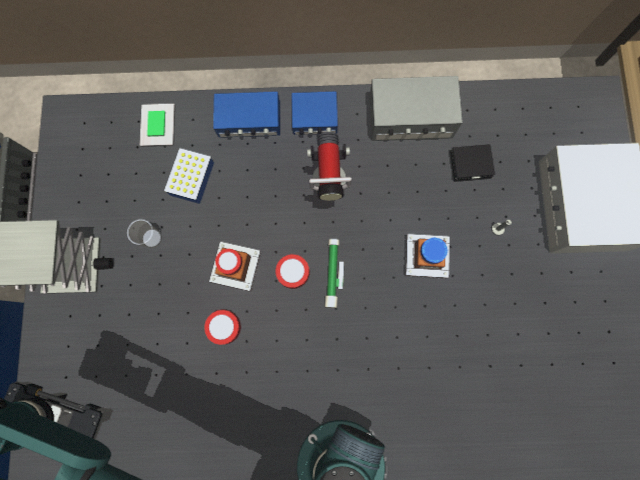

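Side view: the red-capped jar is at (240,222–240), the lamp head at (362,204) and its post foot at (368,268). The blue jar is at (367,315). Top view: the red cap is at (229,262), the lamp head at (330,165) and the handle bar at (330,181).

What could be taken for the cap, as top/side pixels: on the jar (229,262)/(240,222), lid on the bench (292,271)/(266,275), lid on the bench (221,327)/(186,262). The one on the jar is the smallest, so I choose that and check it in one close-crop mosaic.

```bash
cat > h.py <<'E'
from bench import sensors, optics, ticket
import cv2, numpy as np
def ray(n,u,v,m=None):
    m=m or optics.camera_model(n); f=240/np.tan(np.radians(m["vertical_fov"]/2))
    R=np.array(m["R"]);t=np.array(m["t"]);a,b=(u-m["cx"])/f,(v-m["cy"])/f
    if n=="wrist":
        r=np.hypot(a,b); d=np.array([a/r*np.sin(r),b/r*np.sin(r),np.cos(r)])
    else: d=np.array([a,b,1.]); d/=np.linalg.norm(d)
    return -R.T@t,R.T@d
def atz(n,u,v,z,m=None):
    o,d=ray(n,u,v,m); return o+d*(z-o[2])/d[2]
def tri(*rays):
    A=0;B=0
    for o,d in rays:
        P=np.eye(3)-np.outer(d,d);A=A+P;B=B+P@o
    x=np.linalg.solve(A,B); return x,[round(1e3*np.linalg.norm((np.eye(3)-np.outer(d,d))@(x-o)),1) for o,d in rays]
def proj(n,X,m=None):
    m=m or optics.camera_model(n); f=240/np.tan(np.radians(m["vertical_fov"]/2))
    p=np.asarray(X)@np.array(m["R"]).T+m["t"]
    if n=="wrist":
        rr=np.hypot(p[...,0],p[...,1]); k=f*np.arctan2(rr,p[...,2])/rr
    else: k=f/p[...,2]
    return np.stack([m["cx"]+k*p[...,0],m["cy"]+k*p[...,1]],-1)
E
python3 - <<'E'
from h import *
s=cv2.imread("pics/side0.png");t=cv2.imread("pics/top0.png")
def c(im,u,v,k): return cv2.resize(im[v:v+300//k,u:u+400//k],(400,300),interpolation=cv2.INTER_CUBIC)
cv2.imwrite("pics/mos.png",np.vstack([np.hstack([c(t,205,230,5),c(s,205,205,5)]),np.hstack([c(t,280,125,4),c(s,315,175,4)])]))
print(tri(ray("top",229,262),ray("side",240,219)), tri(ray("top",330,181),ray("side",345,186)))
for uv,z in (((292,271),.02),((221,327),.02)): print(atz("top",*uv,z))
E
```

```text
(array([0.4783404 , 0.24598184, 0.11367636]), [np.float64(0.6), np.float64(0.6)]) (array([0.62425143, 0.00366598, 0.25652559]), [np.float64(1.4), np.float64(1.4)])
[0.46430516 0.10572811 0.02      ]
[0.3298772  0.28373364 0.02      ]
```

View pics/mos.png

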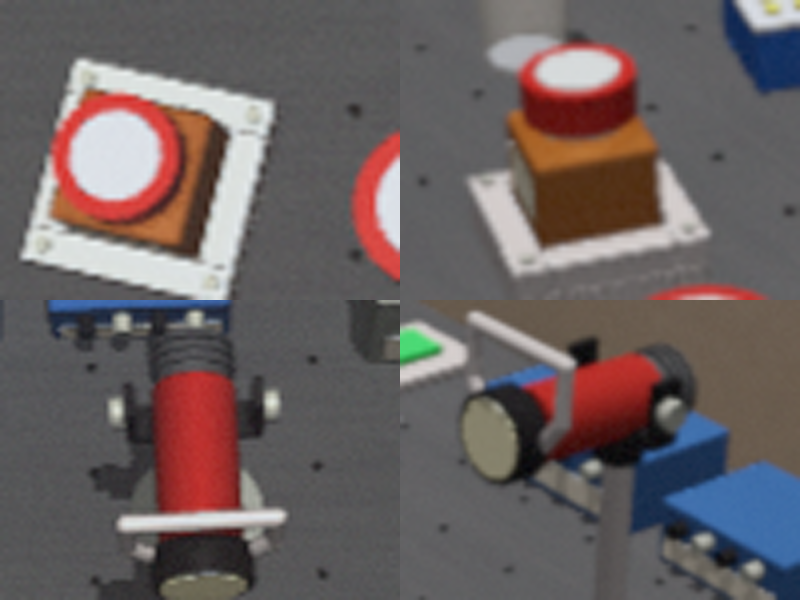

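The mosaic confirms that the red cap on the square jar is the small ribbed one. Its white disc centre is at top (228.4,261.4) and side (240.4,219). The bar ends are at top (309.8,180.8) and (351.5,179), and at side (332.5,179) and (358.3,191.8).

Run:
```python
from h import *
T=lambda a,b:tri(ray("top",*a),ray("side",*b))
print("cap",T((228.4,261.4),(240.4,219)))
a=T((309.8,180.8),(332.5,179));b=T((351.5,179),(358.3,191.8));print("bar",a,b,np.linalg.norm(a[0]-b[0]))
print("foot",atz("side",368,268,.006))
print("mid",(a[0]+b[0])/2)
# fits: swivel head pose via lens+bar
for n in("top","side"): print(n,proj(n,[.4783,.246,.112]))
# nest corners at z=.03 from top
for p in ((75,60),(273,100),(222,300),(23,262)): print(np.round(atz("top",205+p[0]/5,230+p[1]/5,.03),4))
```

```text
cap (array([0.48015257, 0.24759675, 0.11241178]), [np.float64(0.8), np.float64(0.8)])
bar (array([0.6238528 , 0.04708549, 0.25912242]), [np.float64(0.2), np.float64(0.2)]) (array([ 0.62608699, -0.04151471,  0.25853435]), [np.float64(0.8), np.float64(0.8)]) 0.08863030945323927
foot [ 0.70810163 -0.00226982  0.006     ]
mid [0.62496989 0.00278539 0.25882839]
top [229.25342641 261.88332854]
side [239.78654236 219.60141039]
[0.5423 0.287  0.03  ]
[0.5187 0.1862 0.03  ]
[0.4185 0.2118 0.03  ]
[0.4402 0.3117 0.03  ]
```

>>> send_rows([
  [28,-20,14,0,0,-0.09],
  [28,-20,14,0,0,-0.09],
  [28,-20,14,0,0,-0.09],
  [28,-20,14,0,0,-0.09],
  [28,-20,14,0,0,-0.09],
  [28,-20,14,0,0,-0.09],
  [28,-20,14,0,0,-0.09],
  [28,-20,14,0,0,-0.09],
])

```text
time: 0.82
tool_pos: [0.4026, 0.3593, 0.3429]
ee_rot: [-3.141, 0.0, 2.088]
wrist_force: [0.4, 0.2, -0.3]
width: 0.0938
finger_force: 0.0
```

Run:
```python
from h import *
import pickle
m=optics.camera_model("wrist");im=optics.snapshot("wrist");cv2.imwrite("pics/w1.png",im[:,:,::-1]);pickle.dump(m,open("w1.pkl","wb"))
o=sensors.get_obs();print(o["time"],o["tool_pos"],o["ee_rot"],abs(o["qvel"]).max(),proj("wrist",[.48,.248,.112],m))
```

```text
0.8667 [0.40812512 0.35598804 0.34535255] [3.13561113 0.00455433 2.07768675] 0.07017040321342825 [335.48817107 328.71664995]
```

>>> send_rows([
  [28,-36,0,0,0,-0.07],
  [28,-36,0,0,0,-0.07],
  [28,-36,0,0,0,-0.07],
  [28,-36,0,0,0,-0.07],
  [28,-36,0,0,0,-0.07],
  [28,-36,0,0,0,-0.07],
  [28,-36,0,0,0,-0.07],
  [0,0,0,0,0,0],
])

```text
time: 1.53
tool_pos: [0.584, 0.1242, 0.3397]
ee_rot: [-3.139, 0.004, 1.592]
wrist_force: [-0.7, 1.0, -0.5]
width: 0.0941
finger_force: 0.0
```

Run:
```python
from h import *
import pickle
m=optics.camera_model("wrist");im=optics.snapshot("wrist");cv2.imwrite("pics/w2.png",im[:,:,::-1]);pickle.dump(m,open("w2.pkl","wb"))
o=sensors.get_obs();print(o["time"],o["tool_pos"],o["ee_rot"],abs(o["qvel"]).max(),proj("wrist",[[.625,.047,.257],[.625,-.041,.257]],m))
w=cv2.imread("pics/w1.png");cv2.imwrite("pics/ww.png",cv2.resize(np.hstack([w,im[:,:,::-1]]),(800,300),interpolation=cv2.INTER_AREA))
```

```text
1.5833 [0.58224985 0.12709827 0.34023404] [-3.13836256e+00  8.51069742e-04  1.59730699e+00] 0.06834996277925758 [[377.83027116 355.207086  ]
 [368.4240342  437.06120171]]
```

View pics/ww.png

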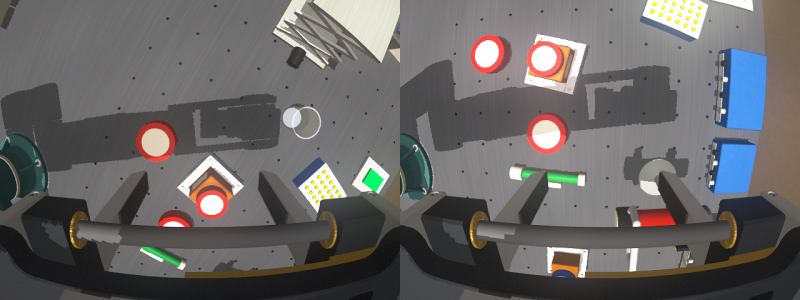

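Wrist views: w1 shows the jar cap at about (338,322) and w2 shows it at about (235,93). In w2 the lamp foot is at about (408,283), and the gripper's crossbar hides the lamp head. I'll move past the lamp to see the bar, and triangulate the cap by segmentation.

>>> send_rows([
  [6,-35,1,0,0,0],
  [6,-35,1,0,0,0],
  [6,-35,1,0,0,0],
  [6,-35,1,0,0,0],
  [6,-35,1,0,0,0],
  [6,-30,1,0,0,0],
  [0,0,0,0,0,0],
  [0,0,0,0,0,0],
])

```text
time: 2.25
tool_pos: [0.6165, -0.0746, 0.3479]
ee_rot: [-3.141, -0.001, 1.602]
wrist_force: [-0.2, 0.5, -0.3]
width: 0.0942
finger_force: 0.0
```

Run:
```python
from h import *
import pickle
m=optics.camera_model("wrist");im=optics.snapshot("wrist");cv2.imwrite("pics/w3.png",im[:,:,::-1]);pickle.dump(m,open("w3.pkl","wb"))
o=sensors.get_obs();print(o["time"],o["tool_pos"],o["ee_rot"],abs(o["qvel"]).max(),proj("wrist",[[.625,.047,.257],[.625,-.041,.257]],m))
R=[]
for n,c in(("w1",(338,322)),("w2",(235,93))):
    w=cv2.imread(f"pics/{n}.png").astype(int); mk=((w[...,2]>120)&(w[...,1]<.5*w[...,2])&(w[...,0]<.5*w[...,2])).astype(np.uint8)
    cs,_=cv2.findContours(mk,cv2.RETR_CCOMP,cv2.CHAIN_APPROX_NONE)
    # inner hole contour = white disc
    cc=[k for k in cs if len(k)>20 and cv2.contourArea(k)>100]
    for k in cc:
        e=cv2.fitEllipse(k)
        if np.hypot(e[0][0]-c[0],e[0][1]-c[1])<25: print(n,np.round(e[0],1),np.round(e[1],1))
    mm=pickle.load(open(n+".pkl","rb"))
    k=min(cc,key=lambda k:np.hypot(*(np.array(cv2.fitEllipse(k)[0])-c))+ .05*len(k)); R.append(ray("wrist",*cv2.fitEllipse(k)[0],mm))
print(tri(*R),tri(*R,ray("top",228.4,261.4),ray("side",240.4,219)))
print("foot",atz("wrist",408,283,.005,pickle.load(open("w2.pkl","rb"))))
cv2.imwrite("pics/w3c.png",cv2.resize(im[140:440,180:580,::-1],(800,600),interpolation=cv2.INTER_CUBIC))
```

```text
2.3 [ 0.61643431 -0.07347388  0.34825509] [-3.14101181e+00 -1.22906833e-03  1.60403338e+00] 0.028726100660921496 [[344.11003985  73.34077978]
 [339.50204064 205.59973228]]
w1 [338.6 326.4] [44.7 51.2]
w1 [338.6 327.3] [33.7 38.8]
w2 [230.6  93.5] [53.5 56.5]
w2 [230.   93.1] [40.6 43.7]
(array([0.48278279, 0.25084981, 0.11054342]), [np.float64(0.1), np.float64(0.1)]) (array([0.4819712 , 0.25009108, 0.11004358]), [np.float64(1.0), np.float64(1.2), np.float64(2.7), np.float64(0.8)])
foot [0.70515534 0.00597524 0.005     ]
```

View pics/w3c.png

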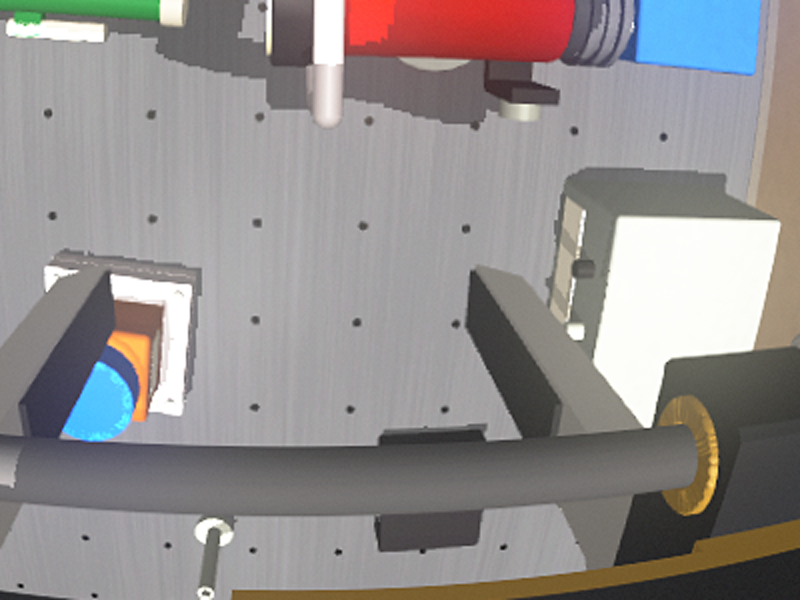

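The crop shows the bar's near end at w3 (344,202) and the head axis running along the image x direction. I need the upper part too.

Run:
```python
import cv2
w=cv2.imread("pics/w3.png");cv2.imwrite("pics/w3d.png",cv2.resize(w[30:230,280:520],(720,600),interpolation=cv2.INTER_CUBIC))
```

```text
(no output)
```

View pics/w3d.png

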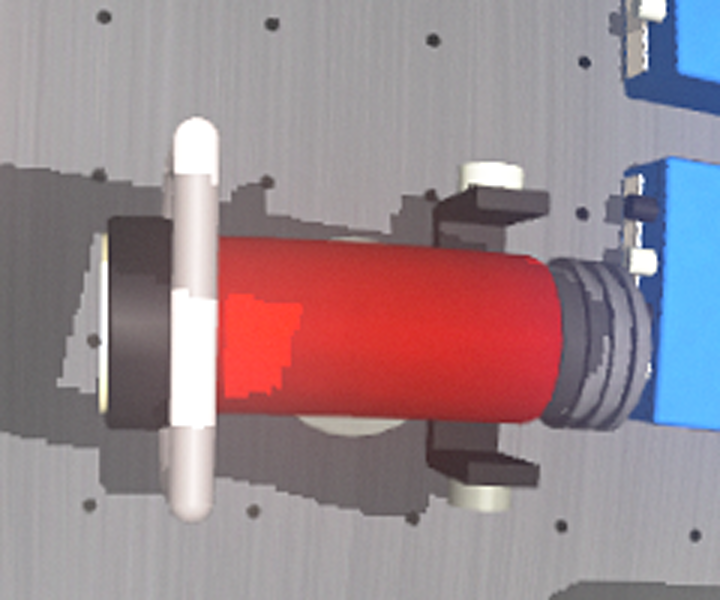

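w3 pixels: bar ends at (345.7,69) and (343.7,203.7), tilt knobs at (444,88.3) and (440,195.7). Next I fit the lamp model (pivot, swivel, tilt) to all views.

```bash
cat > fit.py <<'E'
from h import *
import pickle
from scipy.optimize import least_squares
def lamp(px,py,yaw,tau,pts,pz=.2):
    # yaw: world direction of forward; head frame fwd, left(y), up
    f=np.array([np.cos(yaw),np.sin(yaw),0]);u=np.array([0,0,1.]);l=-np.cross(u,f) # head y: x axis is -f, z up -> y = z x x
    l=np.cross(u,-f)
    F=np.cos(tau)*f-np.sin(tau)*u;U=np.cos(tau)*u+np.sin(tau)*f
    return np.array([[px,py,pz]+a*F+b*l+c*U for a,b,c in pts])
E
python3 - <<'E'
from fit import *
M={"top":optics.camera_model("top"),"side":optics.camera_model("side"),"wrist":pickle.load(open("w3.pkl","rb"))}
O=[("top","b+",309.8,180.8),("top","b-",351.5,179),("side","b+",332.5,179),("side","b-",358.3,191.8),("wrist","b+",345.7,69),("wrist","b-",343.7,203.7),
("wrist","k-",440,195.7),("wrist","k+",444,88.3),("top","k-",347.8,151),("top","k+",309,153),("side","k-",382,203),("side","e",338.3,209.3)]
def res(p,raw=0):
    P=dict(zip(("b+","b-","k+","k-","e"),lamp(*p[:4],[(.085,p[4],.055),(.085,-p[4],.055),(0,p[5],0),(0,-p[5],0),(.105,0,0)])))
    r=np.array([proj(n,P[k],M[n])-[u,v] for n,k,u,v in O]); return r if raw else r.ravel()
s=least_squares(res,[.709,.003,3.16,0,.042,.04],loss="soft_l1")
print(np.round(s.x,4));print(np.round(res(s.x,1),1).tolist())
print("bar",lamp(*s.x[:4],[(.085,0,.055)]))
px,py=s.x[:2];cap=np.array([.4815,.2495,.1]);d=cap[:2]-[px,py]
yaw=np.arctan2(d[1],d[0]);tau=np.arctan2(.1,np.hypot(*d));print("aim",yaw,tau,lamp(px,py,yaw,tau,[(.085,0,.055),(.105,0,0)]))
o=sensors.get_obs();print(o["tool_pos"],o["ee_rot"])
E
```

```text
[ 0.711   0.0068  3.1622 -0.0157  0.0449  0.0451]
[[-1.4, -0.5], [-0.7, -0.8], [0.0, 0.5], [-0.3, 0.6], [0.0, 0.2], [0.1, 0.2], [-0.3, -0.3], [-0.6, 0.4], [-0.0, -0.7], [-1.1, -0.7], [1.7, 2.0], [-1.0, 0.3]]
bar [[0.62693526 0.0050878  0.25632645]]
aim 2.3283834056147525 0.29087217532720927 [[0.6442494  0.07743669 0.22831271]
 [0.64192226 0.07989701 0.16988727]]
[ 0.61643431 -0.07347388  0.34825509] [-3.14101181e+00 -1.22906833e-03  1.60403338e+00]
```

>>> send_rows([
  [5,26,0,0,0,0],
  [5,26,0,0,0,0],
  [1,26,-10,0,0,0],
  [0,0,-24,0,0,0],
  [0,0,-24,0,0,-0.01],
  [0,0,-24,0,0,0],
  [0,0,0,0,0,0],
  [0,0,0,0,0,0],
])

```text
time: 2.97
tool_pos: [0.6265, 0.0056, 0.2653]
ee_rot: [-3.138, -0.001, 1.596]
wrist_force: [0.3, -0.2, 1.0]
width: 0.0939
finger_force: 0.0
```

>>> send_rows([
  [0,0,0,0,0,0],
  [0,0,0,0,0,0],
  [0,0,0,0,0,0],
  [0,0,0,0,0,0],
  [0,0,0,0,0,0],
  [0,0,0,0,0,0],
  [0,0,0,0,0,0],
  [0,0,0,0,0,0],
], grip=0)

```text
time: 3.63
tool_pos: [0.6277, 0.0032, 0.2665]
ee_rot: [3.142, -0.0, 1.593]
wrist_force: [-0.4, 0.3, -0.7]
width: 0.0441
finger_force: 0.0
```

Run:
```python
from h import *
o=sensors.get_obs();print(o)
```

```text
{'time': 3.6333, 'joint_positions': array([-8.52309393e-02,  2.59741084e-01,  1.10126047e+00,  5.11989952e-05,
        1.78055667e+00, -1.06995606e-01]), 'qvel': array([ 0.00012171,  0.00086615,  0.00247729, -0.00343911, -0.00154618,
       -0.00022791]), 'joint_torque': array([ 4.08891021e-03, -4.14976072e+01, -3.04401326e+01,  7.12880585e-02,
        2.47706001e-02,  1.99051592e-04]), 'tool_pos': array([0.62769134, 0.00319393, 0.26649989]), 'ee_rot': array([ 3.14155307e+00, -4.61128422e-05,  1.59257166e+00]), 'wrist_force': array([-0.42955596,  0.26352109, -0.68324002]), 'wrist_torque': array([-0.05846759,  0.02709853,  0.06218561]), 'finger_force': 0.0, 'width': 0.04406935926631018}
```

>>> send_rows([
  [0,0,0,0,0,0],
  [0,0,0,0,0,0],
  [0,0,0,0,0,0],
  [0,0,0,0,0,0],
  [0,0,0,0,0,0],
  [0,0,0,0,0,0],
  [0,0,0,0,0,0],
], grip=0)

```text
time: 4.22
tool_pos: [0.6267, 0.0033, 0.2664]
ee_rot: [-3.139, 0.0, 1.593]
wrist_force: [-3.9, -0.6, 1.1]
width: 0.0091
finger_force: 30.0
```

Run:
```python
from fit import *
N=16
B=np.array([lamp(.711,.0065,3.162-.834*k/N,-.016+.307*k/N,[(.085,0,.055)])[0] for k in range(N+1)])
print(np.round(np.diff(B,axis=0)*1e3,1).tolist(), B[0],B[-1])
```

```text
[[-1.0, 4.4, -1.6], [-0.8, 4.5, -1.6], [-0.5, 4.6, -1.7], [-0.2, 4.7, -1.7], [0.1, 4.7, -1.7], [0.4, 4.7, -1.7], [0.6, 4.8, -1.7], [0.9, 4.7, -1.8], [1.2, 4.7, -1.8], [1.5, 4.7, -1.8], [1.8, 4.6, -1.8], [2.1, 4.5, -1.8], [2.4, 4.4, -1.8], [2.7, 4.3, -1.8], [2.9, 4.1, -1.8], [3.2, 4.0, -1.9]] [0.62690836 0.00478367 0.2563529 ] [0.64422968 0.07714572 0.22830028]
```

>>> send_rows([
  [-1.0,4.4,-1.6,0,0,-0.052],
  [-0.8,4.5,-1.6,0,0,-0.052],
  [-0.5,4.6,-1.7,0,0,-0.052],
  [-0.2,4.7,-1.7,0,0,-0.052],
  [0.1,4.7,-1.7,0,0,-0.052],
  [0.4,4.7,-1.7,0,0,-0.052],
  [0.6,4.8,-1.7,0,0,-0.052],
  [0.9,4.7,-1.8,0,0,-0.052],
])

```text
time: 4.88
tool_pos: [0.6268, 0.0401, 0.2559]
ee_rot: [3.139, 0.0, 1.174]
wrist_force: [-5.9, -1.3, 7.4]
width: 0.0086
finger_force: 30.0
```

>>> send_rows([
  [1.2,4.7,-1.8,0,0,-0.052],
  [1.5,4.7,-1.8,0,0,-0.052],
  [1.8,4.6,-1.8,0,0,-0.052],
  [2.1,4.5,-1.8,0,0,-0.052],
  [2.4,4.4,-1.8,0,0,-0.052],
  [2.7,4.3,-1.8,0,0,-0.052],
  [2.9,4.1,-1.8,0,0,-0.052],
  [3.2,4.0,-1.9,0,0,-0.052],
])

```text
time: 5.55
tool_pos: [0.6442, 0.0765, 0.2408]
ee_rot: [-3.141, -0.001, 0.759]
wrist_force: [-6.2, 1.4, 6.1]
width: 0.009
finger_force: 30.0
```

>>> send_rows([
  [0,0,0,0,0,0],
  [0,0,0,0,0,0],
  [0,0,0,0,0,0],
])

```text
time: 5.8
tool_pos: [0.6445, 0.0772, 0.24]
ee_rot: [-3.14, -0.002, 0.762]
wrist_force: [-4.3, 3.5, 3.2]
width: 0.0092
finger_force: 30.0
```

>>> send_rows([
  [0,0,0,0,0,0],
  [0,0,0,0,0,0],
  [0,0,0,0,0,0],
  [0,0,0,0,0,0],
], grip=26)

```text
time: 6.13
tool_pos: [0.6453, 0.0755, 0.2381]
ee_rot: [3.141, 0.0, 0.761]
wrist_force: [0.3, 0.3, -1.1]
width: 0.0261
finger_force: 0.0
```

>>> send_rows([
  [0,0,8,0,0,0],
  [0,0,25,0,0,0],
  [0,0,35,0,0,0],
  [-20,25,20,0,0,0.1],
  [-20,25,0,0,0,0.1],
  [-30,30,0,0,0,0.1],
  [-30,30,0,0,0,0.1],
  [-30,30,0,0,0,0.1],
])

```text
time: 6.8
tool_pos: [0.5156, 0.2149, 0.3272]
ee_rot: [3.14, -0.001, 1.265]
wrist_force: [0.1, 0.8, 0.2]
width: 0.026
finger_force: 0.0
```

Run:
```python
from h import *
import pickle
o=sensors.get_obs();print(o["time"],o["tool_pos"],o["ee_rot"],o["joint_positions"])
I={}
for n in("top","side","wrist"):
    if n=="wrist": pickle.dump(optics.camera_model(n),open("w4.pkl","wb"))
    I[n]=optics.snapshot(n)[:,:,::-1];cv2.imwrite(f"pics/{n}4.png",I[n])
c=lambda im,u,v,k: cv2.resize(im[v:v+300//k,u:u+400//k],(400,300),interpolation=cv2.INTER_CUBIC)
cv2.imwrite("pics/mos4.png",np.vstack([np.hstack([c(I["top"],270,125,4),c(I["side"],310,170,4)]),np.hstack([c(I["side"],180,160,2),cv2.resize(I["wrist"],(400,300))])]))
```

```text
6.8 [0.51560268 0.21490423 0.32717707] [ 3.14046974e+00 -8.22153733e-04  1.26460827e+00] [2.93380424e-01 1.07716931e-01 1.15851342e+00 4.72658049e-05
 1.87397132e+00 5.99583082e-01]
```

View pics/mos4.png

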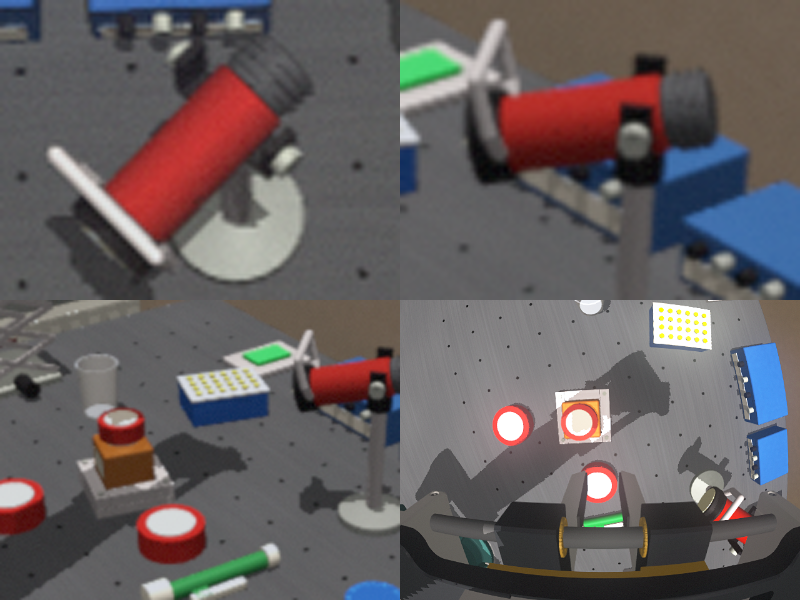

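After the aim, the lamp's bar ends are at top (283,163.3) and (309.5,190). The knobs are at top (315,137.5) and (341.8,164.3), and the near knob is at side (368.5,205). The head visibly dips toward the red cap, and the jar is undisturbed. I refit to get the aim error.

Run:
```python
from fit import *
M={n:optics.camera_model(n) for n in("top","side")}
print("pred foot",proj("top",[.711,.0065,.006]),"knob side",)
O=[("top","b+",309.5,190),("top","b-",283,163.3),("top","k+",341.8,164.3),("top","k-",315,137.5)]
def mk(S): 
    def res(p,raw=0):
        P=dict(zip(("b+","b-","k+","k-"),lamp(*p[:4],[(.085,.0449,.055),(.085,-.0449,.055),(0,.0451,0),(0,-.0451,0)])))
        r=np.array([proj(n,P[k],M[n])-[u,v] for n,k,u,v in O+S]); 
        return r if raw else np.r_[r.ravel(),(np.array(p[:2])-[.711,.0065])*300]
    return res
for sw in(0,1):
    S=[]
    if sw: O=[(a,b[0]+"+-"["-+".index(b[1])] if 0 else b[0]+{"+":"-","-":"+"}[b[1]],c,d) for a,b,c,d in O]
    r=mk(S);s=least_squares(r,[.711,.0065,2.33,.29]);print(s.cost,np.round(s.x,4),np.round(r(s.x,1),1).tolist())
    for k,q in zip(("b+","b-","k+","k-","e"),lamp(*s.x,[(.085,.0449,.055),(.085,-.0449,.055),(0,.0451,0),(0,-.0451,0),(.105,0,0)])): print(k,proj("side",q,M["side"]))
I=cv2.imread("pics/side4.png");
# side crop w/ predicted points for tilt .291
w=pickle.load(open("w4.pkl","rb"))
W=cv2.imread("pics/wrist4.png").astype(int);mm=((W[...,2]>120)&(W[...,1]<.5*W[...,2])&(W[...,0]<.5*W[...,2])).astype(np.uint8)
cs,_=cv2.findContours(mm,cv2.RETR_CCOMP,cv2.CHAIN_APPROX_NONE)
for k in cs:
    if len(k)>30:
        e=cv2.fitEllipse(k)
        if np.hypot(e[0][0]-288,e[0][1]-196)<25: print(np.round(e[0],1),np.round(e[1],1),atz("wrist",*e[0],.112,w))
```

```text
pred foot [328.52001827 177.94714016] knob side
1.484723199125647 [ 0.7121  0.0055 -0.834   3.9515] [[0.5, 0.8], [-1.0, -0.7], [0.5, 0.2], [-0.3, -0.1]]
b+ [328.21562682 193.79879568]
b- [334.54082603 178.91022035]
k+ [369.31525013 206.65352944]
k- [373.35641847 190.89878252]
e [342.73609737 166.85795292]
1.4847231991231151 [0.7121 0.0055 2.3076 0.3387] [[0.5, 0.8], [-1.0, -0.7], [0.5, 0.2], [-0.3, -0.1]]
b+ [334.54082631 178.91022306]
b- [328.21562635 193.79879842]
k+ [373.35641949 190.89878258]
k- [369.3152504  206.65352944]
e [330.75228106 207.69629151]
[286.6 195.1] [57.6 58.1] [0.48361042 0.2517297  0.112     ]
[286.1 195.9] [44.1 44.7] [0.48286693 0.25110163 0.112     ]
```

Run:
```python
from fit import *
M={n:optics.camera_model(n) for n in("top","side")}
O=[("top","b-",309.5,190),("top","b+",283,163.3),("top","k-",341.8,164.3),("top","k+",315,137.5),("side","k-",368.5,205),("side","b+",334.5,176.5),("side","b-",328.5,189.5)]
def res(p,raw=0):
    P=dict(zip(("b+","b-","k+","k-"),lamp(*p[:4],[(.085,.0449,.055),(.085,-.0449,.055),(0,.0451,0),(0,-.0451,0)])))
    r=np.array([proj(n,P[k],M[n])-[u,v] for n,k,u,v in O]); 
    return r if raw else np.r_[r.ravel(),(np.array(p[:2])-[.711,.0065])*300]
s=least_squares(res,[.711,.0065,2.33,.29]);print(s.cost,np.round(s.x,4),np.round(res(s.x,1),1).tolist())
px,py,yaw,tau=s.x
for cap in([.480,.2476,.1],[.482,.25,.1],[.483,.2513,.1]):
    d=np.array(cap)[:2]-[px,py];print("want",np.arctan2(d[1],d[0]),np.arctan2(.1,np.hypot(*d)))
I=cv2.imread("pics/side4.png")[170:220,310:390];I=cv2.resize(I,None,fx=8,fy=8,interpolation=cv2.INTER_CUBIC)
for t,c in((.24,(255,255,0)),(.29,(0,255,0)),(.34,(255,0,255))):
    q=proj("side",lamp(px,py,yaw,t,[(.085,.0449,.055),(.085,-.0449,.055)]),M["side"]);a=[tuple(int(round(x)) for x in ((v-[310,170])*8+4)) for v in q];cv2.line(I,a[0],a[1],c,1)
q=proj("side",lamp(px,py,yaw,.29,[(.105,.029*np.cos(a),.029*np.sin(a)) for a in np.linspace(0,6.28,30)]),M["side"]);cv2.polylines(I,[((q-[310,170])*8+4).astype(int)],1,(0,255,0),1)
q=proj("side",lamp(px,py,yaw,.29,[(-.05,0,0),(.105,0,0)]),M["side"]);cv2.polylines(I,[((q-[310,170])*8+4).astype(int)],0,(0,255,0),1)
cv2.imwrite("pics/ov.png",I)
```

```text
5.666916985165914 [0.7108 0.0069 2.3171 0.2596] [[0.9, -0.2], [-1.1, -1.6], [0.1, 0.7], [-1.0, 0.6], [0.2, 1.6], [0.0, -0.3], [0.0, 1.5]]
want 2.3351366986333515 0.2913280906595616
want 2.3258371612009094 0.29102914613608466
want 2.3209910675998073 0.29081085668932954
```

View pics/ov.png

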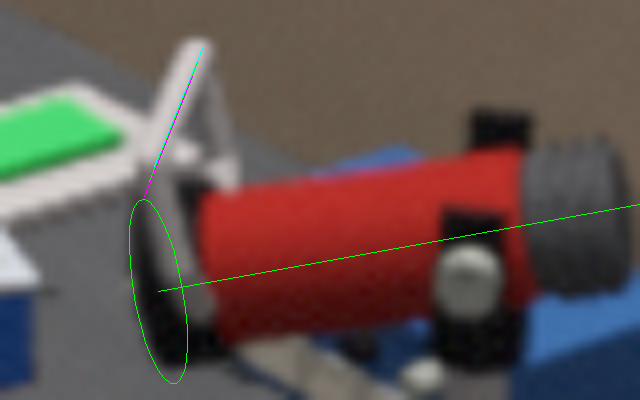

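The overlay has the tilt-0.29 ring and axis lying on the head. The ~1.3 px offset equals the side camera's offset seen at rest, so the lamp is aimed to within about 0.02 rad. Now the cap: open, centre over (482,250) mm, and let the arm settle before descending.

>>> send_rows([
  [-11,11,-30,0,0,0],
  [-11,11,-30,0,0,0],
  [-11,11,-30,0,0,0],
  [0,0,-20,0,0,0],
  [0,0,0,0,0,0],
  [0,0,0,0,0,0],
  [0,0,0,0,0,0],
  [0,0,0,0,0,0],
], grip=94)

```text
time: 7.62
tool_pos: [0.4854, 0.2468, 0.219]
ee_rot: [3.138, -0.003, 1.259]
wrist_force: [0.8, 0.7, 0.6]
width: 0.0761
finger_force: 0.0
```

Run:
```python
from h import *
P=[]
for i in range(4):
    o=sensors.get_obs();P.append(np.r_[o["tool_pos"],o["ee_rot"][2]]);
    m=optics.camera_model("wrist");I=optics.snapshot("wrist")
print(np.round(P,4).tolist(),o["width"],o["time"])
W=I[...,::-1].astype(int);cv2.imwrite("pics/w5.png",W);mm=((W[...,2]>120)&(W[...,1]<.5*W[...,2])&(W[...,0]<.5*W[...,2])).astype(np.uint8)
p=proj("wrist",[.482,.25,.112],m);print(p)
for k in cv2.findContours(mm,cv2.RETR_CCOMP,cv2.CHAIN_APPROX_NONE)[0]:
    if len(k)>30:
        e=cv2.fitEllipse(k)
        if np.hypot(*(np.array(e[0])-p))<40: print(np.round(e[0],1),np.round(e[1],1),atz("wrist",*e[0],.112,m))
```

```text
[[0.4854, 0.2468, 0.219, 1.2592], [0.4852, 0.2469, 0.2189, 1.2595], [0.485, 0.247, 0.2187, 1.2597], [0.4847, 0.247, 0.2182, 1.26]] 0.08807379921426728 7.7667
[319.83635243 244.8160698 ]
[320.4 241.6] [79.  81.3] [0.48312113 0.25220888 0.112     ]
[320.3 242.5] [59.1 60.6] [0.48283288 0.25156228 0.112     ][ WARN:0@7.592] global loadsave.cpp:1063 imwrite_ Unsupported depth image for selected encoder is fallbacked to CV_8U.
```

>>> send_rows([
  [-2,4,-26,0,0,0],
  [0,0,-25,0,0,0],
  [0,0,-25,0,0,0],
  [0,0,-20,0,0,0],
  [0,0,-10,0,0,0],
  [0,0,0,0,0,0],
  [0,0,0,0,0,0],
  [0,0,0,0,0,0],
])

```text
time: 8.48
tool_pos: [0.4827, 0.2515, 0.1124]
ee_rot: [3.139, -0.002, 1.261]
wrist_force: [-0.6, -0.3, -0.5]
width: 0.0938
finger_force: 0.0
```

>>> send_rows([
  [0,0,0,0,0,0],
  [0,0,0,0,0,0],
  [0,0,0,0,0,0],
  [0,0,0,0,0,0],
], grip=55)

```text
time: 8.82
tool_pos: [0.4819, 0.2512, 0.1112]
ee_rot: [3.14, -0.001, 1.261]
wrist_force: [-0.8, -0.3, -0.7]
width: 0.0709
finger_force: 0.0
```

>>> send_rows([
  [0,0,0,0,0,0],
  [0,0,0,0,0,0],
  [0,0,0,0,0,0],
  [0,0,0,0,0,0],
])

```text
time: 9.15
tool_pos: [0.4821, 0.251, 0.1107]
ee_rot: [3.14, -0.0, 1.261]
wrist_force: [1.2, -1.0, -0.0]
width: 0.0599
finger_force: 30.0
```

>>> send_rows([
  [0,0,0,0,0,0.1],
  [0,0,0,0,0,0.1],
  [0,0,0,0,0,0.1],
  [0,0,0,0,0,0.1],
  [0,0,0,0,0,0.1],
  [0,0,0,0,0,0.1],
], grip=0)

```text
time: 9.65
tool_pos: [0.4823, 0.2507, 0.1107]
ee_rot: [3.14, 0.001, 1.864]
wrist_force: [1.8, -1.2, 0.2]
width: 0.0595
finger_force: 30.0
```

```bash
python3 -c "
from h import *
o=sensors.get_obs();print(o['wrist_torque'],o['wrist_force'],o['tool_pos'],o['ee_rot'],o['width'],o['finger_force'])"
```

```text
[-0.19848625 -0.3670053  -0.60962454] [ 1.81696262 -1.23916245  0.23589224] [0.4823077  0.25068926 0.11074927] [3.14021015e+00 8.01543997e-04 1.86366372e+00] 0.05948353678591666 29.99845606042072
```

>>> send_rows([
  [0,0,0,0,0,0.1],
  [0,0,0,0,0,0.1],
  [0,0,0,0,0,0.1],
  [0,0,0,0,0,0.1],
  [0,0,0,0,0,0.1],
  [0,0,0,0,0,0.1],
  [0,0,0,0,0,0],
  [0,0,0,0,0,0],
])

```text
time: 10.32
tool_pos: [0.4824, 0.2507, 0.1108]
ee_rot: [3.141, 0.002, 2.458]
wrist_force: [2.7, -1.5, 0.8]
width: 0.0596
finger_force: 30.0
```

```bash
python3 -c "
from h import *
o=sensors.get_obs();print(o['wrist_torque'],o['wrist_force'],o['tool_pos'],o['ee_rot'],o['width'],o['finger_force'])"
```

```text
[-0.3294103  -0.59718624 -0.28112095] [ 2.73541722 -1.51341379  0.75782895] [0.48237093 0.25067876 0.11077858] [3.14083040e+00 1.71685879e-03 2.45759899e+00] 0.0596224771708579 29.999917104287306
```

>>> send_rows([
  [0,0,0,0,0,0],
  [0,0,0,0,0,0],
  [0,0,0,0,0,0],
  [0,0,0,0,0,0],
  [0,0,0,0,0,-0.1],
  [0,0,0,0,0,-0.1],
  [0,0,0,0,0,-0.1],
  [0,0,0,0,0,-0.1],
], grip=84)

```text
time: 10.98
tool_pos: [0.4812, 0.2513, 0.1103]
ee_rot: [-3.141, -0.001, 2.056]
wrist_force: [-0.5, -0.7, -0.0]
width: 0.0841
finger_force: 0.0
```

>>> send_rows([
  [0,0,0,0,0,-0.1],
  [0,0,0,0,0,-0.1],
  [0,0,0,0,0,-0.1],
  [0,0,0,0,0,-0.1],
  [0,0,0,0,0,-0.1],
  [0,0,0,0,0,-0.1],
  [0,0,0,0,0,-0.1],
  [0,0,0,0,0,-0.1],
])

```text
time: 11.65
tool_pos: [0.4811, 0.2513, 0.1103]
ee_rot: [-3.141, 0.0, 1.256]
wrist_force: [-0.7, -0.3, 1.2]
width: 0.0839
finger_force: 0.0
```

>>> send_rows([
  [0,0,0,0,0,0],
  [0,0,0,0,0,0],
  [0,0,0,0,0,0],
  [0,0,0,0,0,0],
  [0,0,0,0,0,0],
  [0,0,0,0,0,0],
  [0,0,0,0,0,0],
], grip=0)

```text
time: 12.23
tool_pos: [0.4818, 0.2509, 0.1105]
ee_rot: [3.141, 0.0, 1.261]
wrist_force: [1.8, -0.7, -1.4]
width: 0.0596
finger_force: 30.0
```

>>> send_rows([
  [0,0,0,0,0,0.1],
  [0,0,0,0,0,0.1],
  [0,0,0,0,0,0.1],
  [0,0,0,0,0,0.1],
  [0,0,0,0,0,0.1],
  [0,0,0,0,0,0.1],
])

```text
time: 12.73
tool_pos: [0.4825, 0.2507, 0.1106]
ee_rot: [3.14, 0.001, 1.864]
wrist_force: [2.2, -1.0, -1.0]
width: 0.0599
finger_force: 30.0
```

```bash
python3 -c "
from h import *
o=sensors.get_obs();print(o['wrist_torque'],o['wrist_force'],o['tool_pos'],o['ee_rot'],o['width'],o['finger_force'])"
```

```text
[-0.32409592 -0.5057495  -0.57056664] [ 2.2262883  -0.96731916 -0.95953288] [0.4824575  0.25069794 0.11059374] [3.13988094e+00 7.97665849e-04 1.86397375e+00] 0.05993651073209877 29.998021458741277
```

>>> send_rows([
  [0,0,0,0,0,0.1],
  [0,0,0,0,0,0.1],
  [0,0,0,0,0,0.1],
  [0,0,0,0,0,0.1],
  [0,0,0,0,0,0.1],
  [0,0,0,0,0,0.1],
  [0,0,0,0,0,0],
  [0,0,0,0,0,0],
])

```text
time: 13.4
tool_pos: [0.4824, 0.2509, 0.1107]
ee_rot: [3.14, 0.002, 2.458]
wrist_force: [3.6, -1.4, -1.4]
width: 0.06
finger_force: 30.0
```

>>> send_rows([
  [0,0,1,0,0,0],
  [0,0,1,0,0,0],
  [0,0,1,0,0,0],
  [0,0,0,0,0,0],
  [0,0,0,0,0,0],
])

```text
time: 13.82
tool_pos: [0.4806, 0.2511, 0.1124]
ee_rot: [-3.14, -0.002, 2.461]
wrist_force: [1.2, -1.0, -7.3]
width: 0.0593
finger_force: 30.0
```

Run:
```python
from h import *
F=[]
for i in range(3):
    o=sensors.get_obs();F.append(np.r_[o["wrist_force"],o["tool_pos"]*1e3]);I=optics.snapshot("side")[:,:,::-1]
print(np.round(F,1).tolist(),o["wrist_torque"]);cv2.imwrite("pics/side6.png",I)
a=cv2.imread("pics/side4.png")[210:265,205:280];b=I[210:265,205:280]
# vertical shift of jar body between before and now (orange region)
g=lambda im:cv2.cvtColor(np.ascontiguousarray(im),cv2.COLOR_BGR2HSV)
for im in(a,b):
    h=g(im);m=(h[...,0]>5)&(h[...,0]<20)&(h[...,1]>150)&(h[...,2]>40);ys,xs=np.nonzero(m);print(m.sum(),xs.mean(),ys.mean(),ys.min(),ys.max())
```

```text
[[1.2, -1.0, -7.3, 480.6, 251.1, 112.4], [1.7, 0.3, -7.4, 480.6, 251.1, 112.5], [1.9, 0.2, -9.0, 480.6, 251.1, 112.5]] [-0.01387345 -0.26166538 -0.34420842]
519 37.1868978805395 30.41233140655106 17 43
520 37.323076923076925 30.484615384615385 17 43
```

Pulling up meets 7–9 N and the jar hasn't risen, so the lugs may be only barely free or still hooked. I'll go back down, turn 0.1 more (hand 2.5, thread at most 2.45) and retry.

>>> send_rows([
  [0,0,-1.5,0,0,0],
  [0,0,-1.5,0,0,0],
  [0,0,0,0,0,0.05],
  [0,0,0,0,0,0.05],
  [0,0,0,0,0,0],
  [0,0,0,0,0,0],
])

```text
time: 14.47
tool_pos: [0.482, 0.2513, 0.1117]
ee_rot: [3.14, 0.001, 2.56]
wrist_force: [0.5, -1.2, -0.6]
width: 0.0597
finger_force: 30.0
```

```bash
python3 -c "
from h import *
o=sensors.get_obs();print(o['wrist_torque'],o['wrist_force'],o['tool_pos'],o['ee_rot'],o['width'],o['finger_force'])"
```

```text
[-0.08293089  0.04681978 -0.34043075] [ 0.51305125 -1.22555199 -0.59912899] [0.48200996 0.25131304 0.11167911] [3.14009213e+00 9.07372115e-04 2.55950566e+00] 0.05965604305720812 29.999949638731778
```

>>> send_rows([
  [0,0,1,0,0,0],
  [0,0,1,0,0,0],
  [0,0,1,0,0,0],
  [0,0,0,0,0,0],
  [0,0,0,0,0,0],
])

```text
time: 14.88
tool_pos: [0.4811, 0.251, 0.1124]
ee_rot: [-3.14, -0.001, 2.561]
wrist_force: [1.9, 1.2, -8.5]
width: 0.0601
finger_force: 30.0
```

```bash
python3 -c "
from h import *
o=sensors.get_obs();print(o['wrist_torque'],o['wrist_force'],o['tool_pos'],o['ee_rot'],o['width'],o['finger_force'])"
```

```text
[ 0.1173164  -0.36903031 -0.37816246] [ 1.8817132   1.16878768 -8.52721571] [0.48109375 0.25099547 0.11238803] [-3.14028963e+00 -1.12695869e-03  2.56067312e+00] 0.06012574198683212 29.998153648339212
```

Residual twist (-0.34 N·m) may be binding things. I'll unload it with a small back-turn, then lift and watch the jar against the cap.

>>> send_rows([
  [0,0,-1.5,0,0,0],
  [0,0,-1.5,0,0,0],
  [0,0,0,0,0,-0.04],
  [0,0,0,0,0,0],
  [0,0,0,0,0,0],
])

```text
time: 15.3
tool_pos: [0.4824, 0.2511, 0.1117]
ee_rot: [3.14, 0.002, 2.522]
wrist_force: [1.7, -0.8, 0.1]
width: 0.0597
finger_force: 30.0
```

```bash
python3 -c "
from h import *
o=sensors.get_obs();print(o['wrist_torque'],o['wrist_force'],o['tool_pos'],o['ee_rot'],o['width'],o['finger_force'])
cv2.imwrite('pics/s7a.png',optics.snapshot('side')[:,:,::-1])"
```

```text
[-0.1541109  -0.30255384 -0.00143634] [ 1.73125136 -0.835954    0.07850803] [0.48238735 0.25114127 0.11167733] [3.13988688e+00 1.90740975e-03 2.52221152e+00] 0.05965623463844389 29.999973513185978
```

>>> send_rows([
  [0,0,1,0,0,0],
  [0,0,1,0,0,0],
  [0,0,1,0,0,0],
  [0,0,1,0,0,0],
  [0,0,0,0,0,0],
  [0,0,0,0,0,0],
])

```text
time: 15.85
tool_pos: [0.4816, 0.251, 0.1146]
ee_rot: [-3.141, 0.0, 2.521]
wrist_force: [2.1, -1.2, -1.4]
width: 0.0599
finger_force: 30.0
```

Run:
```python
from h import *
o=sensors.get_obs();print(o['wrist_torque'],o['wrist_force'],o['tool_pos'],o['ee_rot'],o['width'],o['finger_force'])
b=optics.snapshot("side")[:,:,::-1];cv2.imwrite('pics/s7b.png',b);a=cv2.imread('pics/s7a.png')
for nm,(u0,u1,v0,v1) in {"jar":(226,258,231,252),"cap":(226,256,212,230),"nest":(215,270,246,262),"finger":(225,270,180,212)}.items():
    A=cv2.cvtColor(a,6)[v0:v1,u0:u1].astype(np.float32);B=cv2.cvtColor(np.ascontiguousarray(b),6)[v0:v1,u0:u1].astype(np.float32)
    print(nm,cv2.phaseCorrelate(A,B,cv2.createHanningWindow(A.shape[::-1],cv2.CV_32F)))
```

```text
[-0.19910732 -0.23048986 -0.02637499] [ 2.11624913 -1.23970955 -1.44729492] [0.48159984 0.25099226 0.11457265] [-3.14145086e+00  2.50871053e-04  2.52093879e+00] 0.059944426564916185 29.999691972043365
jar ((-0.21071310116020214, -0.048439051995883275), 0.9376821480691433)
cap ((-0.46746788941940665, -0.7528569920850501), 1.0268012498263959)
nest ((-0.06824738085597915, -0.01740896375202894), 1.0156420598427454)
finger ((0.15551787089437497, -0.9001454835305402), 1.016772331131829)
```

The torque is unloaded, and the cap now lifts freely at 1.4 N with the jar still. I raise it to about 20 mm above the mouth (41 mm total).

>>> send_rows([
  [0,0,3,0,0,0],
  [0,0,5,0,0,0],
  [0,0,5,0,0,0],
  [0,0,5,0,0,0],
  [0,0,5,0,0,0],
  [0,0,5,0,0,0],
  [0,0,5,0,0,0],
  [0,0,5,0,0,0],
])

```text
time: 16.57
tool_pos: [0.4816, 0.2513, 0.1532]
ee_rot: [3.141, 0.0, 2.521]
wrist_force: [-0.4, -0.8, -1.2]
width: 0.0596
finger_force: 30.0
```

>>> send_rows([
  [0,0,0,0,0,0],
  [0,0,0,0,0,0],
  [0,0,0,0,0,0],
  [0,0,0,0,0,0],
])

```text
time: 16.9
tool_pos: [0.4813, 0.251, 0.152]
ee_rot: [-3.141, -0.001, 2.521]
wrist_force: [-0.1, 0.1, -0.5]
width: 0.0594
finger_force: 30.0
```

Run:
```python
from h import *
o=sensors.get_obs();print(o['time'],o['wrist_torque'],o['wrist_force'],o['tool_pos'],o['ee_rot'],o['width'],o['finger_force'])
I={n:optics.snapshot(n)[:,:,::-1] for n in("side","top")}
for n in I: cv2.imwrite(f"pics/{n}8.png",I[n])
c=lambda im,u,v,k: cv2.resize(im[v:v+300//k,u:u+400//k],(400,300),interpolation=cv2.INTER_CUBIC)
cv2.imwrite("pics/mos8.png",np.vstack([np.hstack([c(I["side"],200,190,4),c(I["side"],300,160,4)]),np.hstack([c(I["top"],200,120,2),c(I["side"],160,160,2)])]))
for n in I:
    a=cv2.imread(f"pics/{n}4.png");d=cv2.absdiff(a,np.ascontiguousarray(I[n])).max(2)
    print(n,[int(x) for x in ((d[60:330]>60).any(0).nonzero()[0][[0,-1]])])
```

```text
16.9 [-0.00625876 -0.00597689  0.02356737] [-0.09415281  0.10015638 -0.52290902] [0.48133795 0.25101688 0.15201497] [-3.14090855e+00 -5.05146147e-04  2.52081409e+00] 0.0594279052554473 29.999742438085377
side [0, 288]
top [124, 259]
```

View pics/mos8.png

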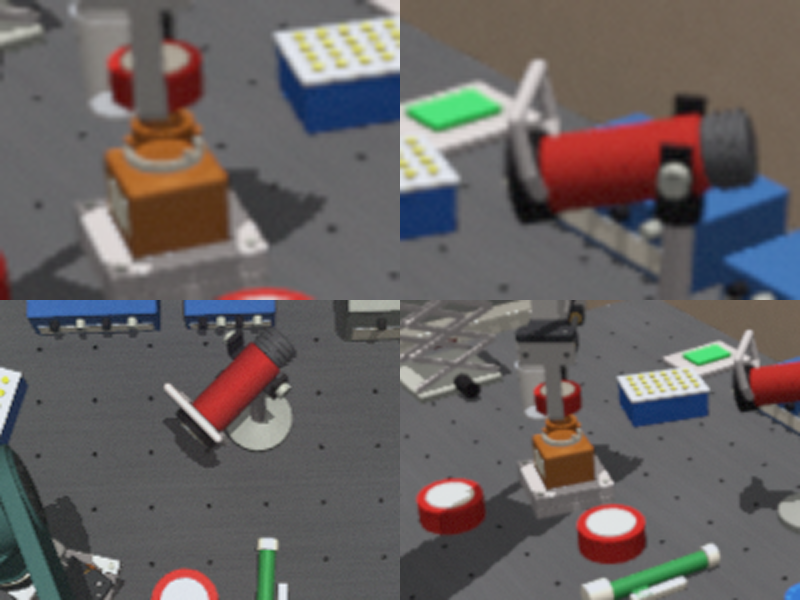

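The mosaic shows the cap held level above the bare neck, the jar seated in its nest, and the lamp unchanged. I check the centring numerically before handing in.

Run:
```python
from h import *
a=cv2.imread("pics/side4.png").astype(int);b=cv2.imread("pics/side8.png").astype(int)
red=lambda w:(w[...,2]>70)&(w[...,1]<.35*w[...,2])&(w[...,0]<.4*w[...,2])
org=lambda w:(w[...,2]>80)&(w[...,1]>.38*w[...,2])&(w[...,1]<.75*w[...,2])&(w[...,0]<.4*w[...,2])
def rows(m,v0,v1,u0=218,u1=265):
    for v in range(v0,v1):
        x=np.nonzero(m[v,u0:u1])[0]
        if len(x)>3: print(v,x[0]+u0,x[-1]+u0,(x[0]+x[-1])/2+u0,len(x))
print("cap before");rows(red(a),214,236,222,262)
print("cap now");rows(red(b),198,220,222,256)
print("neck now");rows(org(b),216,232)
for z in(.09,.1,.109,.13,.15): print(z,proj("side",[.4815,.2505,z]))
```

```text
cap before
219 230 251 240.5 4
220 229 251 240.0 5
221 229 251 240.0 7
222 230 250 240.0 7
223 230 250 240.0 12
224 230 250 240.0 21
225 230 250 240.0 21
226 230 250 240.0 21
227 230 250 240.0 21
228 231 250 240.5 20
229 231 249 240.0 19
230 232 247 239.5 16
231 236 243 239.5 8
cap now
204 228 249 238.5 4
205 228 249 238.5 4
206 228 249 238.5 5
207 228 249 238.5 6
208 228 249 238.5 9
209 228 249 238.5 12
210 228 249 238.5 12
211 229 249 239.0 11
212 229 249 239.0 11
213 229 249 239.0 12
214 229 248 238.5 11
215 230 247 238.5 9
neck now
218 243 246 244.5 4
219 242 247 244.5 6
220 234 247 240.5 8
221 233 248 240.5 16
222 233 249 241.0 17
223 234 248 241.0 15
224 232 247 239.5 16
225 232 247 239.5 16
226 233 247 240.0 15
227 234 245 239.5 12
228 227 244 235.5 13
229 227 252 239.5 12
230 227 253 240.0 8
231 227 253 240.0 10
0.09 [240.52663844 226.05407675]
0.1 [240.29090856 222.68611878]
0.109 [240.07735419 219.63499034]
0.13 [239.57384013 212.44110315]
0.15 [239.08738849 205.49099277]
```

The cap sprang back about 1 mm when it came off the neck, and the image and the TCP reading agree on this. I correct it and hand in.

>>> send_rows([
  [1,-0.5,0,0,0,0],
  [0,0,0,0,0,0],
  [0,0,0,0,0,0],
  [0,0,0,0,0,0],
])

```text
time: 17.33
tool_pos: [0.4826, 0.2506, 0.1524]
ee_rot: [-3.142, -0.0, 2.521]
wrist_force: [0.2, -0.2, -1.3]
width: 0.0601
finger_force: 30.0
```

```bash
python3 -c "
from h import *
o=sensors.get_obs();print(o['time'],o['tool_pos'],o['ee_rot'],o['width'],o['finger_force']);print(ticket.close_job())"
```

```text
17.3333 [0.48259987 0.25056877 0.15244677] [-3.14158678e+00 -7.50591767e-05  2.52070701e+00] 0.060063419901088294 29.999975573737174
the job is handed in; nothing more can be done
None
```

I handed the job in at 17.3 s: the lamp is aimed at the red cap to within about 0.02 rad by my fit, the cap is off and held level about 20 mm above the mouth, centred to about 1–2 mm, and the jar is still in its nest; close_job returned no verdict.

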